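Dot-punch an enclosure lid through the marking jig

ROBOT

A 6-joint arm with a two-finger parallel gripper is mounted at the origin on the work surface. World frame = base frame: x ahead of the robot, y to its left, z up, the work surface at z = 0. Lengths are in m, angles in degrees, forces in N, time in s.
With the tool pointing down it reaches from about 0.35 to 0.975 m from the base axis. Payload 7.1 kg.
Tool frame: the origin (TCP) lies on the centre line of the jaws, within the pads' length; the fingertips stand 11 mm ahead of it and the grasp point (between the pads) lies 8 mm behind it; z points along the fingers, y is the line along which they close (so a half turn about z gives the same grasp; the last joint's range is limited). The gripper opens to 88 mm and grips with 3 to 60 N. Pads are 20 mm wide; open, the fingers measure 115 mm over their backs; the gripper's body (75 mm by 178 mm) begins 61 mm behind the grasp point.
Start: joints at [-73.224, 24.242, 93.386, -0, 62.372, -1.089], TCP at [0.192, -0.595, 0.234] pointing down, gripper open.
Joint ranges: [-172.04, 172.04], [-51.8, 120.97], [4.93, 147.93], [-75.15, 255.16], [6.16, 154.13], [-145.62, 145.62]. Speed limits (degrees/s): [136.94, 136.94, 172.46, 180, 180, 180].

INTERFACE

Orientations are given as [roll, pitch, yaw] about the fixed x, y, z axes, in that order (R = Rz(yaw) Ry(pitch) Rx(roll)).
In Python, from workcell import robot, cams gives the robot as it stands.
- The arm moves only by the shell command python3 -m jog 'ROWS' [FORCE]. ROWS is JSON, a list that holds one entry, the list of rows, each a list of 7 numbers: the shift along the tool's x, y, z each as a share of 0.25 m, from -1 to 1, then the turn, a rotation vector about the tool's x, y, z each as a share of 90 degrees, from -1 to 1, then the finger opening in mm, from 0 to 87.8. A call has 1 to 8 rows; each row is the pose to reach, as a shift and turn from the pose commanded when the call began, along the tool's axes at that moment; what a row does not reach only later rows make up. A row lasts 1/8 s, in which the tool goes at most 62.5 mm and 10.7 degrees, less where a joint would pass 70% of its speed; a pose out of reach is approached as far as the arm can. A call with a number of a shift or a turn outside -1 to 1 is refused whole. A call with a gripper value outside its range is refused whole. The fingers move at their own pace and stop on an object; FORCE is the grip in N (left out, the last holds). Time passes only in rows, so rows that repeat a pose let the fingers close. It gives the time, the measured TCP pose, the force, the opening and the grip force at its end, in the units of the state.
- robot.state(): the state, without advancing time (a new reading comes with each control period).
- cams.capture(name): name is "side" or "top" or "wrist"; returns (picture, depth): 480x640x3 uint8, red, green, blue; 480x640 float32, m along the optical axis (not along the pixel's ray), 0 where there is no reading.
- cams.camera_params(name): a dict with "intrinsics" (3x3 intrinsics, pixels), "rvec" (rotation vector, rad) and "tvec" (3), from world to camera coordinates, as OpenCV has them. Camera axes: x right, y down, z forward; pixel columns grow to the right and rows downward; lengths in m; the calibration is good to about 2 mm. A picture is of the moment at which its call begins: read the wrist's pose just before it. camera_params takes no time and is no camera call; for the wrist camera it gives the pose at the moment of the call.
- robot.hand_in(): hands the job in; it is judged then, once.
The state is a dict: "time_s": time; "joint_positions": joint angles; "qvel": joint speeds; "tau": joint torques, N m; "eef_pos": TCP position; "ee_rot": TCP orientation; "ft_force": force on the tool from outside, world axes, zero at the start; "moment": the same for the moment, N m; "width": finger opening in m; "grip_force": force on a finger pad.
Only numpy, scipy, OpenCV 4.12 (cv2) and the standard library are available. Lean on these libraries where they do the work, as an engineer would, in place of code of your own. Each camera call takes 0.05 s, during which the arm holds its last target. There are 200 camera calls.

TASK

Take the punch from its wooden rest, put its point down through the raised guide bush of the marking jig and feel for the enclosure lid below. Press it squarely on the lid with a steady push of about 12 newtons for one second, never over 20 and never forcing it against the jig, lift it straight out, and set it gently back, fully home, in the hole of its rest. Leave the other things on the bench where they are.

Things in the scene. Friction and masses are not known exactly. Their poses are not given: they have to be found in the camera images.
- punch: Loose dark steel punch, 115 mm long, 0.12 to 0.2 kg, upright in the rest. Origin at the centre of its point, z up its axis to the head. From the point: a cone 5 mm high (flat end 3 mm across) widening to a round shank 8 mm in diameter up to 40 mm, then the handle to grip, 16 x 16 mm square, from 40 to 115 mm, faces square to the body's x and y.
- punch_tip (a point): The flat end of the punch's point, on its axis.
- jig: Marking jig fixed to the bench, 130 mm (its x) by 100 mm (its y); origin at the centre of its underside, z up. Base plate, four pillars, and an aluminium template with its top 48 mm above the bench (nuts to 52 mm). In the template: a window, and at x = -25 mm, y = 0 a raised square steel guide bush, 22 x 22 mm.
- bush (a point): Centre of the mouth of the bush's round hole, on the bush's top face, 56 mm above the bench. The hole goes straight down through the bush, 9.4 mm in diameter and 14 mm long, with a 1.5 mm chamfer at the mouth.
- rest: Wooden punch rest fixed to the bench, a block 60 x 60 mm and 45 mm high with one upright hole; origin at the centre of its underside, z up.
- rest_hole (a point): Centre of the mouth of the rest's hole, on the block's top face. The hole goes right through, 12 mm in diameter, with a 2 mm chamfer. Standing home, the punch's shoulder sits on the top face and its point is 40 mm below this point.
- multimeter: Bystander: red multimeter lying flat, 150 x 72 x 39 mm; origin at the centre of its underside.
- tape_roll: Bystander: white roll core of 84 mm diameter, 24 mm high, lying flat; origin at the centre of its underside.
- screwdriver: Bystander: screwdriver lying on the bench; origin at its underside.
- tub: Bystander: open grey plastic tub, 90 mm across and 35 mm high; origin at the centre of its underside.
- window (a point): Centre of the jig's window (45 x 57 mm), at the template's top. Below lies the flat grey enclosure lid on a sprung bed that runs under the bush too. Lids differ: the lid's surface lies anywhere from 20 to 33 mm below the bush's top, to be found by feel. The bed gives from about 5 N on, 1 mm for every 7 N more, at most 3 mm, and springs back.
Mind the look-alikes: they are no part of the job. Leave any blue or turquoise look-alike of the jig alone.

How it is judged (in metres and radians):
On the way, in this order (a step that is already met when the one before it is completed fails the run):
1. the point presses the lid through the bush, upright within 0.08 rad, with a steady 9 to 15 N for 0.6 s (contact force between punch and lid between 9 and 15 N and horizontal distance between punch_tip and bush below 0.003 m and angle between punch's own z axis and vertical below 0.08 rad), for 0.6 s.
2. the punch is lifted out, its point at least 8 mm above the bush, still upright within 0.2 rad (z of punch_tip in the frame of bush above 0.008 m and angle between punch's own z axis and vertical below 0.2 rad and contact force between punch and jig below 0.5 N), for 0.1 s.
At the end, for the whole second after the job is handed in: The punch stands at rest, upright within 0.06 rad, in the hole of its rest, its point within 4 mm of the hole's axis and at least 37 mm below the block's top, let go of; the bystanders have stayed within 20 mm (horizontal distance between punch_tip and rest_hole below 0.004 m and z of punch_tip in the frame of rest_hole below -0.037 m and angle between punch's own z axis and vertical below 0.06 rad and linear speed of punch below 0.01 m/s); the robot touches nothing.
It fails at once if the point bears on the lid with more than 20 N (contact force between punch and lid above 20 N).
It fails at once if the punch bears on the jig (bush, template or lid) with more than 30 N (contact force between punch and jig above 30 N).
It fails at once if the point bears on the lid with over 2 N more than 3 mm away from the bush's axis (contact force between punch and lid above 2 N and horizontal distance between punch_tip and bush above 0.003 m).
It fails at once if the punch is dropped or jammed into its rest with more than 45 N (contact force between punch and rest above 45 N).
It fails at once if a bystander is moved by more than 20 mm (distance of any of multimeter, tape_roll, screwdriver, tub from where it was at the start of the episode above 0.02 m).
It also fails if it takes over 58 s, if anything falls off the work surface, if the arm or the gripper's body presses on something with over 40 N, if the wrist force passes 120 N, or if a joint passes its speed limit or range.

## Working session

There is one attempt and no reset: what is moved stays moved. The work goes in short steps, Python scripts to look and compute and a shell command to move; the robot and the scene stay as the last step left them, time stands still between calls to the robot, and variables do not carry over. Pictures are saved under pics/ and viewed, at most 10 in all, crops included, and the job is handed in when it is done.

```bash
ls; mkdir -p pics; python3 - <<'E'
from workcell import robot,cams
import cv2,numpy as np
for n in ("side","top"):
    im,d=cams.capture(n); cv2.imwrite(f"pics/{n}0.png",im[:,:,::-1]); np.save(f"pics/{n}0d.npy",d)
    p=cams.camera_params(n); R=cv2.Rodrigues(np.array(p["rvec"]))[0]; print(n,p["intrinsics"],-R.T@np.array(p["tvec"]).ravel(),R.round(3).tolist())
print(robot.state())
E
```

```text
pics
side [[505.08335726   0.         327.07108245]
 [  0.         505.08335726 237.29951987]
 [  0.           0.           1.        ]] [0.25886292 0.62560204 0.59941495] [[-0.913, -0.407, 0.015], [-0.264, 0.563, -0.783], [0.31, -0.72, -0.622]]
top [[457.81907797   0.         315.93562096]
 [  0.         457.81907797 236.47563878]
 [  0.           0.           1.        ]] [0.47923757 0.01663498 1.0578397 ] [[-0.019, -1.0, 0.001], [-0.998, 0.019, -0.057], [0.057, -0.002, -0.998]]
{'time_s': 0.1, 'joint_positions': array([-7.32241965e+01,  2.42821822e+01,  9.34274045e+01, -9.63373289e-04,
        6.23718282e+01, -1.08721642e+00]), 'qvel': array([-0.04830017, -0.02947316,  0.07104925,  0.01802799, -0.03143592,
       -0.06232623]), 'tau': array([-5.00944443e-04, -5.45614636e+01, -2.74323803e+01,  6.46035676e-02,
        1.87213422e-02, -9.60528553e-06]), 'eef_pos': array([ 0.19160618, -0.59438606,  0.23295381]), 'ee_rot': array([-1.79918584e+02, -6.92059440e-04,  1.78634668e+01]), 'ft_force': array([ 0.31932802, -0.31708283,  0.34341863]), 'moment': array([-0.01944328, -0.04895829,  0.00146602]), 'grip_force': 0.0, 'width': 0.08788806377300044}
```

View pics/top0.png

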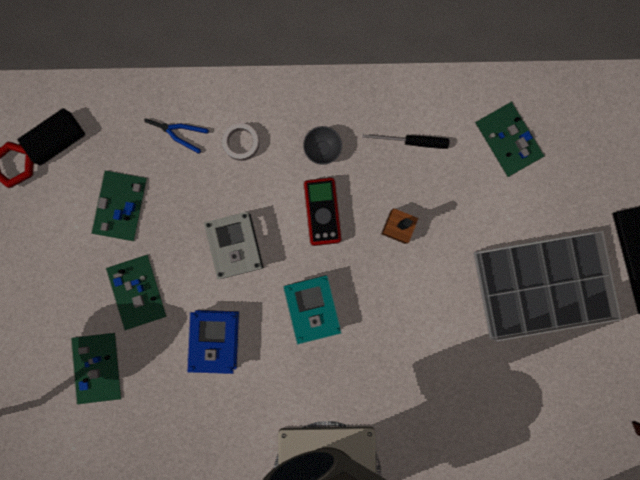

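View pics/side0.png

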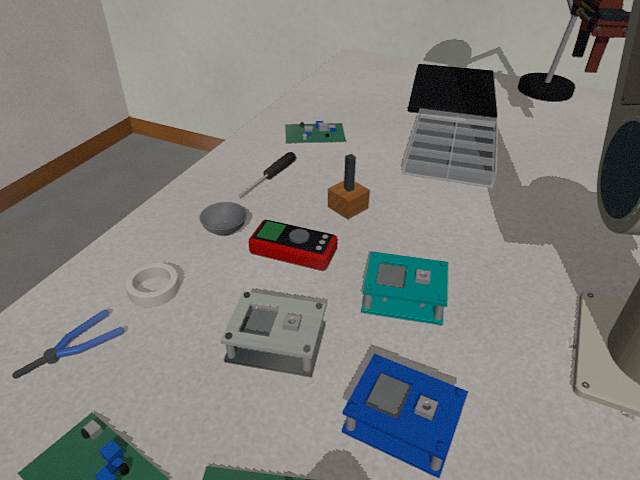

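The top view shows three jigs: grey aluminium at (235,245), blue at (213,342) and turquoise at (312,310). The grey one fits the description, with its bush at (237,257) top and (292,321) side. The punch stands in its brown rest at (402,225) top and (349,185) side. I'll confirm both in one crop and triangulate roughly.

```bash
cat > h.py <<'E'
import numpy as np,cv2
def cam(p):
    K=np.array(p["intrinsics"]);R=cv2.Rodrigues(np.array(p["rvec"]))[0];t=np.array(p["tvec"]).ravel()
    return K,R,t
def ray(c,uv):
    K,R,t=c; d=R.T@np.linalg.inv(K)@np.array([uv[0],uv[1],1.]); return -R.T@t,d
def onz(c,uv,z):
    o,d=ray(c,uv); return o+d*(z-o[2])/d[2]
def tri(l):
    A=np.zeros((3,3));b=np.zeros(3);os=[]
    for c,uv in l:
        o,d=ray(c,uv);d=d/np.linalg.norm(d);P=np.eye(3)-np.outer(d,d);A+=P;b+=P@o;os.append((o,d,P))
    x=np.linalg.solve(A,b); return x,[round(float(np.linalg.norm(P@(x-o)))*1e3,1) for o,d,P in os]
E
python3 - <<'E'
from h import *; from workcell import cams
T=cam(cams.camera_params("top"));S=cam(cams.camera_params("side"))
print("bush",tri([(T,(237,257)),(S,(292,320))]))
print("head",tri([(T,(408,222)),(S,(350,156))]))
a=cv2.imread("pics/top0.png");b=cv2.imread("pics/side0.png")
f=lambda i,x,y,w,h:cv2.resize(i[y:y+h,x:x+w],(400,300),interpolation=cv2.INTER_CUBIC)
cv2.imwrite("pics/c0.png",np.vstack([np.hstack([f(a,195,200,80,60+0) if 0 else f(a,190,205,96,72),f(a,370,190,80,60)]),np.hstack([f(b,215,280,120,90),f(b,305,145,100,75)])]))
# rest: brown mask corners
for n,im in(("T",a),("S",b)):
    hsv=cv2.cvtColor(im,cv2.COLOR_BGR2HSV);m=cv2.inRange(hsv,(5,120,60),(20,255,255))
    k,l,s,ce=cv2.connectedComponentsWithStats(m);print(n,[(s[i].tolist(),ce[i].round(1)) for i in range(1,k) if s[i,4]>200])
p=cams.camera_params("wrist");K,R,t=cam(p);print(K,-R.T@t,R.round(3))
E
```

```text
bush (array([0.49661665, 0.18947253, 0.05379108]), [2.2, 2.2])
head (array([ 0.55869722, -0.17446914,  0.1217645 ]), [0.3, 0.3])
T [([383, 209, 35, 34, 600], array([399. , 225.8]))]
S [([0, 117, 222, 95, 3812], array([ 97.3, 154.5])), ([328, 181, 42, 38, 1085], array([347.8, 199.2]))]
[[355.71683075   0.         319.43039392]
 [  0.         355.71683075 235.29720878]
 [  0.           0.           1.        ]] [ 0.25876087 -0.57312356  0.38406792] [[ 0.307 -0.952 -0.003]
 [-0.918 -0.297  0.262]
 [-0.25  -0.078 -0.965]]
```

View pics/c0.png

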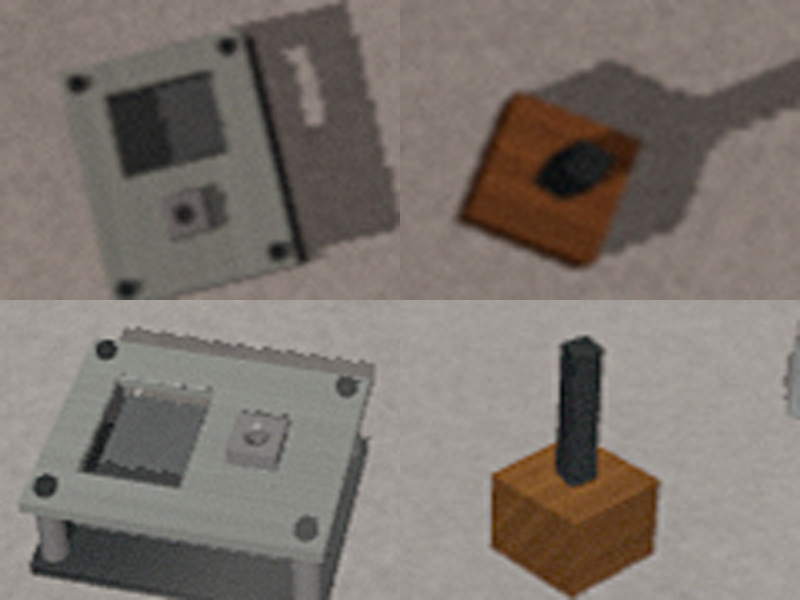

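The crop confirms the choice: grey aluminium plate with a steel bush at (234.4,256.1) top and (292,321) side, and a dark square handle in the brown block. I'll move the wrist camera over the punch.

```bash
R='[0.957,-0.576,-0.2,0,0,0,87]'; python3 -m jog '[[[0.957,-0.576,-0.2,0,0,0,87],[0.957,-0.576,-0.2,0,0,0,87],[0.957,-0.576,-0.2,0,0,0,87],[0.957,-0.576,-0.2,0,0,0,87],[0.957,-0.576,-0.2,0,0,0,87],[0.957,-0.576,-0.2,0,0,0,87]]]'
python3 -m jog '[[[0.957,-0.576,0,0,0,0,87],[0.957,-0.576,0,0,0,0,87],[0.957,-0.576,0,0,0,0,87],[0.957,-0.576,0,0,0,0,87],[0.957,-0.576,0,0,0,0,87],[0.957,-0.576,0,0,0,0,87],[0.957,-0.576,0,0,0,0,87]]]'
cat >> h.py <<'E'
def snap(name):
    from workcell import robot,cams
    p=cams.camera_params("wrist");s=robot.state();im,d=cams.capture("wrist")
    im=im[:,:,::-1].copy();cv2.imwrite(f"pics/{name}.png",im);np.savez(f"pics/{name}.npz",d=d,rvec=p["rvec"],tvec=p["tvec"],K=p["intrinsics"],pos=s["eef_pos"],rot=s["ee_rot"])
    print(s["time_s"],s["eef_pos"].round(4),s["ee_rot"].round(2),s["ft_force"].round(2));return im
def load(name):
    z=np.load(f"pics/{name}.npz");return cv2.imread(f"pics/{name}.png"),z["d"],cam(dict(intrinsics=z["K"],rvec=z["rvec"],tvec=z["tvec"]))
E
python3 -c "
from h import *
snap('w1')"
```

```text
time_s: 0.85
eef_pos: [0.3765, -0.3829, 0.284]
ee_rot: [180.0, -0.0, 18.1]
ft_force: [0.8, 0.5, 0.2]
width: 0.0869
grip_force: 0.0
time_s: 1.72
eef_pos: [0.5579, -0.1752, 0.2831]
ee_rot: [-180.0, 0.1, 17.8]
ft_force: [0.0, -0.7, 0.1]
width: 0.0869
grip_force: 0.0
1.725 [ 0.5579 -0.1752  0.2831] [-1.7998e+02  7.0000e-02  1.7820e+01] [ 0.03 -0.74  0.14]
```

View pics/w1.png

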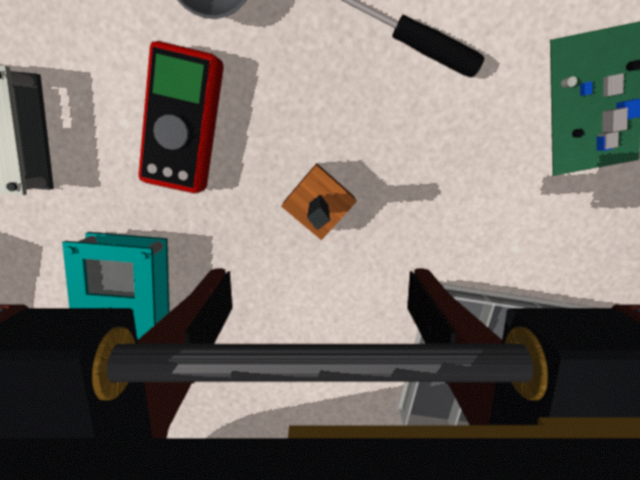

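The wrist view shows the brown rest at (319,201), about 45° to the tool axes, with the dark handle at (319,210). I'll measure the rest top and the head.

```bash
cat >> h.py <<'E'
def world(d,c):
    K,R,t=c; v,u=np.mgrid[:480,:640]; P=np.stack([(u-K[0,2])/K[0,0]*d,(v-K[1,2])/K[1,1]*d,d],-1); return (P-t)@R
E
python3 - <<'E'
from h import *; from workcell import cams
im,d,c=load("w1"); W=world(d,c)
roi=np.zeros((480,640),np.uint8);roi[155:250,270:370]=1
hsv=cv2.cvtColor(im,cv2.COLOR_BGR2HSV)
br=(cv2.inRange(hsv,(5,110,40),(22,255,255))>0)&(roi>0)
z=W[...,2]; print("rest z pct",np.percentile(z[br],[5,25,50,75,95]).round(4))
top=br&(abs(z-np.percentile(z[br],75))<.006)
dk=(roi>0)&(z>.06)&(d>0); print("handle z",np.percentile(z[dk],[5,50,95,99]).round(4))
hd=dk&(z>z[dk].max()-.012)
for n,m,zz in(("rest",top|dk,.045),("head",hd,.12)):
    m8=m.astype(np.uint8);cn=max(cv2.findContours(m8,0,2)[0],key=cv2.contourArea).reshape(-1,2)
    pw=np.array([onz(c,q,zz)[:2] for q in cn],np.float32); r=cv2.minAreaRect(pw*1000)
    print(n,m.sum(),"rect",np.round(r[0],1),np.round(r[1],1),round(r[2],1),"px",cv2.minAreaRect(cn)[0], "depthmean",W[m].mean(0).round(4))
T=cam(cams.camera_params("top"));S=cam(cams.camera_params("side"))
print("bush",tri([(T,(234.4,256.1)),(S,(292.1,321.1))]), onz(T,(234.4,256.1),.056),onz(S,(292.1,321.1),.056))
x,y,w,h=275,155,90,90
cv2.imwrite("pics/c1.png",cv2.resize(im[y:y+h,x:x+w],(585,585),interpolation=cv2.INTER_CUBIC))
E
```

```text
rest z pct [0.0431 0.0444 0.045  0.0456 0.0466]
handle z [0.0686 0.119  0.121  0.1215]
rest 2832 rect [ 558.7 -173.5] [59.8 59.6] 66.7 px (318.4468994140625, 202.70355224609375) depthmean [ 0.5617 -0.1725  0.0566]
head 341 rect [ 559.1 -173.3] [17.2 16.9] 54.4 px (318.1600341796875, 217.38003540039062) depthmean [ 0.559  -0.1733  0.1192]
bush (array([0.49663444, 0.19383081, 0.05605988]), [0.0, 0.0]) [0.49661051 0.1938302  0.056     ] [0.49668661 0.19379215 0.056     ]
```

View pics/c1.png

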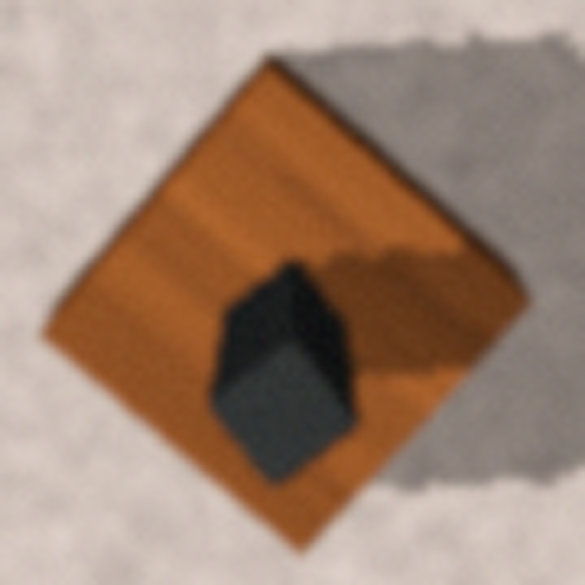

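```bash
python3 - <<'E'
from h import *
im,d,c=load("w1")
q=[(212,400),(287,337),(352,415),(275,482)]
P=np.array([onz(c,((x+.5)/6.5-.5+275,(y+.5)/6.5-.5+155),.12)[:2] for x,y in q])
e=np.roll(P,-1,0)-P;print(P.mean(0),np.linalg.norm(e,axis=1)*1e3,np.degrees(np.arctan2(e[:,1],e[:,0]))%90)
E
```

```text
[ 0.55896477 -0.17305782] [13.67750349 14.22498166 14.39714239 14.61821503] [58.22419795 57.20435832 59.67050505 54.42643253]
```

Handle yaw is about 57° (mod 90), centre (0.559,-0.173). The rest top measures 60x60 at z 0.045, as it should. I'll turn about +39° and descend.

```bash
python3 -m jog '[[[0.006,-0.006,0.1,0,0,-0.436,87],[0.006,-0.006,0.2,0,0,-0.436,87],[0.006,-0.006,0.3,0,0,-0.436,87],[0.006,-0.006,0.4,0,0,-0.436,87],[0.006,-0.006,0.5,0,0,-0.436,87],[0.006,-0.006,0.5,0,0,-0.436,87]]]'
python3 -m jog '[[[0,0,0.06,0,0,0,87],[0,0,0.12,0,0,0,87],[0,0,0.18,0,0,0,87],[0,0,0.24,0,0,0,87],[0,0,0.30,0,0,0,87],[0,0,0.34,0,0,0,87],[0,0,0.344,0,0,0,87],[0,0,0.344,0,0,0,87]]]'
python3 -c "
from h import *
snap('w2')"
```

```text
time_s: 2.52
eef_pos: [0.5577, -0.173, 0.1571]
ee_rot: [-179.8, 0.1, 57.0]
ft_force: [0.2, -0.5, 0.5]
width: 0.0869
grip_force: 0.0
time_s: 3.52
eef_pos: [0.56, -0.1721, 0.0728]
ee_rot: [180.0, -0.0, 57.1]
ft_force: [-0.0, -0.1, -0.2]
width: 0.0871
grip_force: 0.0
3.525 [ 0.56   -0.1721  0.0728] [ 1.7998e+02 -1.0000e-02  5.7110e+01] [-0.03 -0.11 -0.19]
```

View pics/w2.png

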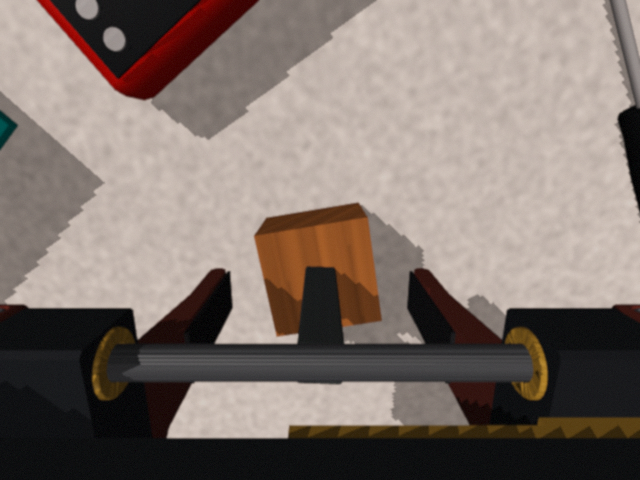

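The wrist view shows the handle centred between the fingers (x≈321, against a finger midpoint of 320), its faces square to the pads. I'll close.

```bash
python3 -m jog '[[[0,0,0,0,0,0,40],[0,0,0,0,0,0,20],[0,0,0,0,0,0,20],[0,0,0,0,0,0,8],[0,0,0,0,0,0,8],[0,0,0,0,0,0,8],[0,0,0,0,0,0,8],[0,0,0,0,0,0,8]]]' 45
python3 -c "
from workcell import robot
s=robot.state();print(s['eef_pos'],s['ee_rot'],s['ft_force'],s['moment'],s['width'],s['grip_force'])"
```

```text
time_s: 4.58
eef_pos: [0.5599, -0.1721, 0.0727]
ee_rot: [180.0, -0.0, 57.1]
ft_force: [0.6, -0.3, -1.0]
width: 0.0158
grip_force: 45.0
[ 0.5598643  -0.17206612  0.07267723] [ 1.79993652e+02 -1.65187857e-03  5.71069374e+01] [ 0.633951   -0.33459283 -0.96626079] [-0.05395137 -0.07904546  0.01774863] 0.01581504394166702 44.99989092350006
```

```bash
python3 -m jog '[[[0,0,-0.02,0,0,0,8],[0,0,-0.08,0,0,0,8],[0,0,-0.16,0,0,0,8],[0,0,-0.26,0,0,0,8],[0,0,-0.36,0,0,0,8],[0,0,-0.46,0,0,0,8],[0,0,-0.52,0,0,0,8],[0,0,-0.52,0,0,0,8]]]'
python3 -m jog '[[[0.05,-0.05,0,0,0,0,8],[0.15,-0.14,0,0,0,0,8],[0.27,-0.25,0,0,0,0,8],[0.39,-0.36,0,0,0,0,8],[0.48,-0.44,0,0,0,0,8],[0.53,-0.49,0,0,0,0,8],[0.546,-0.504,0,0,0,0,8],[0.546,-0.504,0,0,0,0,8]]]'
python3 -m jog '[[[0.05,-0.05,0,0,0,0,8],[0.15,-0.14,0,0,0,0,8],[0.27,-0.25,0,0,0,0,8],[0.39,-0.36,0,0,0,0,8],[0.48,-0.44,0,0,0,0,8],[0.53,-0.49,0,0,0,0,8],[0.546,-0.504,0,0,0,0,8],[0.546,-0.504,0,0,0,0,8]]]'
python3 - <<'E'
from h import *; from workcell import cams
b=snap('w3'); 
im,_=cams.capture("side");im=im[:,:,::-1].copy();cv2.imwrite("pics/side3.png",im)
f=lambda i,x,y,w,h:cv2.resize(i[y:y+h,x:x+w],(400,560),interpolation=cv2.INTER_CUBIC)
cv2.imwrite("pics/c3.png",np.hstack([f(b,240,200,150,210),f(im,230,195,120,168)]))
E
```

```text
time_s: 5.58
eef_pos: [0.5604, -0.1723, 0.2041]
ee_rot: [179.9, -0.0, 57.1]
ft_force: [0.4, -0.1, -2.1]
width: 0.0161
grip_force: 45.0
time_s: 6.58
eef_pos: [0.5281, 0.0109, 0.2025]
ee_rot: [-180.0, 0.0, 57.1]
ft_force: [-1.0, -0.2, -0.6]
width: 0.0159
grip_force: 45.0
time_s: 7.58
eef_pos: [0.4965, 0.1937, 0.2026]
ee_rot: [180.0, 0.0, 57.1]
ft_force: [-0.6, -0.7, -2.9]
width: 0.016
grip_force: 45.0
7.575 [0.4965 0.1937 0.2026] [1.80e+02 1.00e-02 5.71e+01] [-0.62 -0.69 -2.88]
```

View pics/c3.png

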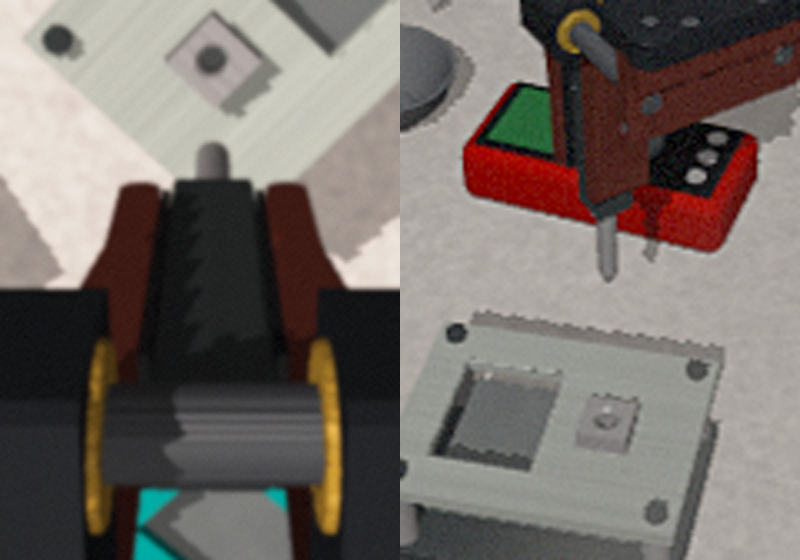

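The left crop (wrist) shows the bush hole at (319.1,222.5) in line with the shank. The right crop (side) shows the point at (292.1,279.3) above the hole at (292.1,321.3). Next I'll compute the offsets.

```bash
python3 - <<'E'
from h import *; from workcell import cams
b,d,c=load("w3"); S=cam(cams.camera_params("side"))
g=cv2.cvtColor(b,cv2.COLOR_BGR2GRAY)[212:233,309:330].astype(float)
w=np.clip(105-g,0,None);print(g.astype(int)[::2,::2])
m=(g<95).astype(np.uint8);k,l,s,ce=cv2.connectedComponentsWithStats(m);i=l[10,10];print(s[i],ce[i]+[309,212])
h=ce[i]+[309,212]
print("bush wrist",onz(c,h,.056),onz(c,(319.1,222.5),.056))
print("bush side",onz(S,(292.1,321.3),.056),"tri",tri([(c,h),(S,(292.1,321.3))]))
tz=.2026-.0677
print("tip side at z",onz(S,(292.1,279.3),tz), "tip wrist", onz(c,(319.5,200+142/2.667),tz),"tri",tri([(S,(292.1,278.5)),(c,(319.5,253.5))]))
im=cv2.imread("pics/side3.png");print(im[255:283,284:301,1][::2])
for z in(.135,.145,.155): print(z,"expected shank px side at TCP xy", (lambda q:q[:2]/q[2])(S[0]@(S[1]@np.array([.4965,.1937,z])+S[2])),"wrist",(lambda q:q[:2]/q[2])(c[0]@(c[1]@np.array([.4965,.1937,z])+c[2])))
print("wrist rows",b[246:268:3,306:333,1])
E
```

```text
[[182 144 153 166 172 174 172 173 160 110  99]
 [145 152 171 172 168 169 174 171 172 162 119]
 [150 169 172 168 147 139 150 166 173 172 166]
 [170 166 165 133  93  84  91 128 163 173 171]
 [174 170 140  90  76  75  74  91 143 172 174]
 [173 175 124  74  74  77  81  76 134 166 173]
 [168 172 131  77  67  69  70  93 155 166 169]
 [171 168 148 109  75  72  90 134 172 172 166]
 [171 168 167 147 134 134 144 161 173 175 171]
 [181 173 169 166 164 169 170 167 168 174 170]
 [188 183 174 169 169 168 175 175 168 163 143]]
[ 5  6 10  9 73] [318.76712329 222.10958904]
bush wrist [0.4963021  0.19593494 0.056     ] [0.49635507 0.19549104 0.056     ]
bush side [0.49651326 0.19413097 0.056     ] tri (array([0.49612103, 0.19587674, 0.0576385 ]), [0.5, 0.5])
tip side at z [0.49605769 0.19022327 0.1349    ] tip wrist [0.49553381 0.19362288 0.1349    ] tri (array([0.49531899, 0.19368044, 0.13886596]), [1.2, 1.2])
[[ 33  47  48  26  27  29  28  23  47  52  52  50  50  51  48  40  24]
 [ 19  18  42  49  42  48  57  48  50  48  45  53  48  48  40  16  11]
 [ 13  11   0  69  75  51  47  48  50  65  58   8  
[... 1320 characters left out ...]
 205 206 203 202 202]
 [197 194 193 195 194 194 194 196 193 194 189 183 179 176 175 180 189 197
  204 206 205 204 201 200 201 199 202]
 [192 195 195 195 196 194 193 188 168 141 119 109 101 100  87  81  77  91
  133 174 196 200 204 200 201 202 202]
 [195 197 195 193 196 197 189 168 139 120 113 106 101  95  88  81  71  62
   69 112 166 197 205 200 198 196 196]
 [194 195 195 196 199 198 186 161 133 118 114 107 102  92  87  79  72  62
   63  96 151 186 198 196 197 199 199]
 [197 199 200 198 200 202 192 157 128 116 111 108 100  93  88  80  75  66
   64  92 145 186 201 200 199 198 196]
 [124 104  96 100 105 103  94  78  65  61  60  56  54  52  50  48  43  43
   41  52  71  92  98  99  96  97 102]]
```

Wrist and side agree that the point needs about +3.5 mm along tool x and −1.2 mm along tool y. I'll shift, come down to about 10 mm above the bush and look again.

```bash
python3 -m jog '[[[0.014,-0.005,0,0,0,0,8],[0.014,-0.005,0.06,0,0,0,8],[0.014,-0.005,0.12,0,0,0,8],[0.014,-0.005,0.19,0,0,0,8],[0.014,-0.005,0.24,0,0,0,8],[0.014,-0.005,0.265,0,0,0,8],[0.014,-0.005,0.272,0,0,0,8],[0.014,-0.005,0.272,0,0,0,8]]]'
python3 - <<'E'
from h import *; from workcell import cams
b=snap('w4'); 
im,_=cams.capture("side");im=im[:,:,::-1].copy();cv2.imwrite("pics/side4.png",im)
t,_=cams.capture("top");cv2.imwrite("pics/top4.png",t[:,:,::-1])
f=lambda i,x,y,w,h:cv2.resize(i[y:y+h,x:x+w],(400,600),interpolation=cv2.INTER_CUBIC)
cv2.imwrite("pics/c4.png",np.hstack([f(b,280,195,80,120),f(im,265,275,50,75)]))
E
```

```text
time_s: 8.68
eef_pos: [0.4976, 0.1978, 0.1349]
ee_rot: [180.0, -0.0, 57.1]
ft_force: [0.8, 0.0, -2.0]
width: 0.0159
grip_force: 45.0
8.675 [0.4976 0.1978 0.1349] [ 1.7998e+02 -2.0000e-02  5.7110e+01] [ 0.85  0.04 -1.99]
```

View pics/c4.png

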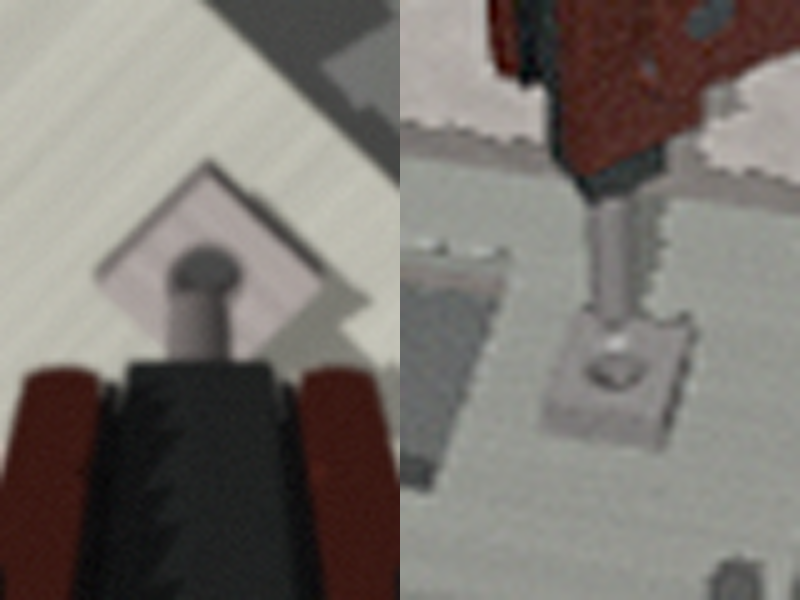

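```bash
python3 - <<'E'
from h import *; from workcell import cams
b,d,c=load("w4"); S=cam(cams.camera_params("side"));T=cam(cams.camera_params("top"))
pr=lambda c,p:((lambda q:q[:2]/q[2])(c[0]@(c[1]@np.array(p)+c[2]))).round(1)
B=np.array([.4966,.1950,.056])
for z in(.056,.067,.072): print(z,"side",pr(S,[*B[:2],z]),"wrist",pr(c,[*B[:2],z]))
np.set_printoptions(linewidth=220)
im=cv2.imread("pics/side4.png")[...,1];print("side rows 308..330, cols 282..302");print(np.c_[np.arange(308,331),im[308:331,282:303]])
g=b[...,1];print("wrist rows 238.., cols 306..336");print(np.c_[np.arange(238,268),g[238:268,308:336]])
E
```

```text
0.056 side [291.8 321.7] wrist [321.6 251.4]
0.067 side [291.5 316.4] wrist [321.7 256.5]
0.072 side [291.4 314. ] wrist [321.8 259. ]
side rows 308..330, cols 282..302
[[308 151 154 153 158 155 158 136 105 121 122 118 103 104 108 107 132 153 152 149 150 150]
 [309 154 154 152 152 153 158 137 111 123 123 118 100  99 108 139 162 154 153 155 149 150]
 [310 155 153 158 154 150 160 135 105 123 121 116 103 103 112 132 159 154 152 155 154 154]
 [311 155 152 153 150 154 159 143 102 121 126 120 101  99 114 137 160 155 151 155 153 149]
 [312 153 150 151 148 153 155 137 112 120 126 117 105 103 141 161 158 155 154 151 154 152]
 [313 149 149 152 152 152 136  99 104 119 125 122 104 100 129 154 158 155 155 150 151 157]
 [314 149 145 147 146 141 132 130 113 117 121 118 107 109 107 127 154 145 132 101 128 157]
 [315 149 148 152 147 134 132 135 132 111  99 107 124 137 131 128 116 116 111 110 125 149]
 [316 153 151 154 145 134 131 141 131 126 120 131 141 134 137 138 134 134 139 134 110 130]
 [317 149 150 152 143 133 137 139 140 144 166 176 151 136 131 138 136 134 138 126 103 134]
 [318 151 151 145 137
[... 4065 characters left out ...]
169 165 156 133 116 111 106 102  95  92  82  77  66  60  60  77 115 146 153 155 157 158 158 150 135 127]
 [263 182 180 183 171 158 132 117 109 104 100  95  89  85  73  68  62  59  81 119 148 159 157 155 153 144 136 126 121]
 [264 183 185 183 182 164 136 117 113 107 103  96  91  82  76  69  61  61  81 119 152 160 160 153 141 134 125 126 122]
 [265 183 183 183 179 166 137 112 106 104  96  90  86  81  72  66  62  60  78 117 151 158 153 141 132 123 121 122 120]
 [266 152 153 157 153 143 115  95  93  86  81  76  73  70  64  58  52  51  67 100 128 137 131 115 105 100 107 119 122]
 [267  93  92  90  90  84  72  62  56  55  55  53  50  45  45  40  41  40  44  58  78  80  76  67  64  67  79 102 118]]
```

Close up, the wrist shows the shank at u 319.6 and the hole at (320.7,251.2). In the side view both sit at u≈291.7. So the remaining shift is about +0.7 mm along tool y. I'll descend in feeling steps.

```bash
python3 -m jog '[[[-0.0004,0.0028,0,0,0,0,8],[-0.0004,0.0028,0.02,0,0,0,8],[-0.0004,0.0028,0.04,0,0,0,8],[-0.0004,0.0028,0.048,0,0,0,8],[-0.0004,0.0028,0.052,0,0,0,8],[-0.0004,0.0028,0.056,0,0,0,8],[-0.0004,0.0028,0.056,0,0,0,8]]]'
python3 -m jog '[[[0,0,0.004,0,0,0,8],[0,0,0.008,0,0,0,8],[0,0,0.008,0,0,0,8]]]'
```

```text
time_s: 9.7
eef_pos: [0.4979, 0.1972, 0.1207]
ee_rot: [180.0, -0.0, 57.1]
ft_force: [0.0, 0.1, -2.3]
width: 0.0158
grip_force: 45.0
time_s: 10.07
eef_pos: [0.4979, 0.1972, 0.1186]
ee_rot: [180.0, 0.0, 57.1]
ft_force: [0.3, 0.0, -1.6]
width: 0.0159
grip_force: 45.0
```

```bash
python3 -m jog '[[[0,0,0.004,0,0,0,8],[0,0,0.008,0,0,0,8],[0,0,0.008,0,0,0,8]]]'; python3 -m jog '[[[0,0,0.004,0,0,0,8],[0,0,0.008,0,0,0,8],[0,0,0.008,0,0,0,8]]]'; python3 -m jog '[[[0,0,0.004,0,0,0,8],[0,0,0.008,0,0,0,8],[0,0,0.008,0,0,0,8]]]'
```

```text
time_s: 10.45
eef_pos: [0.498, 0.1971, 0.1166]
ee_rot: [180.0, -0.0, 57.1]
ft_force: [0.9, -1.2, -2.0]
width: 0.0157
grip_force: 45.0
time_s: 10.82
eef_pos: [0.498, 0.1971, 0.1146]
ee_rot: [180.0, -0.0, 57.1]
ft_force: [1.6, -1.9, -2.2]
width: 0.0158
grip_force: 45.0
time_s: 11.2
eef_pos: [0.498, 0.1971, 0.1126]
ee_rot: [180.0, -0.0, 57.1]
ft_force: [1.4, -2.0, -1.4]
width: 0.0158
grip_force: 45.0
```

```bash
python3 -m jog '[[[-0.0004,0.0012,0.0,0,0,0,8],[-0.0004,0.0012,0.004,0,0,0,8],[-0.0004,0.0012,0.008,0,0,0,8],[-0.0004,0.0012,0.008,0,0,0,8]]]'; python3 -m jog '[[[0,0,0.004,0,0,0,8],[0,0,0.008,0,0,0,8],[0,0,0.008,0,0,0,8]]]'; python3 -m jog '[[[0,0,0.004,0,0,0,8],[0,0,0.008,0,0,0,8],[0,0,0.008,0,0,0,8]]]'
```

```text
time_s: 11.7
eef_pos: [0.4979, 0.197, 0.1105]
ee_rot: [-180.0, 0.0, 57.1]
ft_force: [2.0, -1.0, -1.2]
width: 0.0157
grip_force: 45.0
time_s: 12.08
eef_pos: [0.498, 0.197, 0.1085]
ee_rot: [-180.0, 0.0, 57.1]
ft_force: [1.2, -0.6, -2.1]
width: 0.0155
grip_force: 45.0
time_s: 12.45
eef_pos: [0.4979, 0.1969, 0.1065]
ee_rot: [-180.0, 0.0, 57.1]
ft_force: [1.4, -1.1, -1.3]
width: 0.0158
grip_force: 45.0
```

```bash
python3 -m jog '[[[0,0.001,0.004,0,0,0,8],[0,0.001,0.008,0,0,0,8],[0,0.001,0.008,0,0,0,8]]]'; python3 -m jog '[[[0,0,0.002,0,0,0,8],[0,0,0.004,0,0,0,8],[0,0,0.004,0,0,0,8]]]';python3 -m jog '[[[0,0,0.002,0,0,0,8],[0,0,0.004,0,0,0,8],[0,0,0.004,0,0,0,8]]]'
```

```text
time_s: 12.82
eef_pos: [0.4981, 0.1968, 0.1046]
ee_rot: [-180.0, 0.0, 57.1]
ft_force: [-0.6, 0.4, -1.5]
width: 0.0161
grip_force: 45.0
time_s: 13.2
eef_pos: [0.4982, 0.1968, 0.1036]
ee_rot: [-180.0, 0.0, 57.1]
ft_force: [-0.2, 0.6, -1.4]
width: 0.016
grip_force: 45.0
time_s: 13.58
eef_pos: [0.4982, 0.1968, 0.1026]
ee_rot: [-180.0, 0.0, 57.1]
ft_force: [0.5, -0.3, -1.6]
width: 0.0162
grip_force: 45.0
```

```bash
python3 -m jog '[[[0,0,0.002,0,0,0,8],[0,0,0.004,0,0,0,8],[0,0,0.004,0,0,0,8]]]' | grep -E "pos|ft"
```

```text
eef_pos: [0.4982, 0.1968, 0.1016]
ft_force: [-0.5, -0.4, -2.1]
```

The punch is centred, with no side force. I'll feel downward in 1 mm steps, stopping in the shell as soon as Fz rises.

```bash
ok(){ tail -1 log | grep -q . ; awk '/time|eef|ft_force/{printf "%s  ",$0} /ft_force/{gsub(/[\[\],]/,"");f=$4} END{print "";exit !(f<1.5)}' log; }
python3 -m jog '[[[0,0,0.002,0,0,0,8],[0,0,0.004,0,0,0,8],[0,0,0.004,0,0,0,8]]]' >log; ok &&
python3 -m jog '[[[0,0,0.002,0,0,0,8],[0,0,0.004,0,0,0,8],[0,0,0.004,0,0,0,8]]]' >log && ok &&
python3 -m jog '[[[0,0,0.002,0,0,0,8],[0,0,0.004,0,0,0,8],[0,0,0.004,0,0,0,8]]]' >log && ok &&
python3 -m jog '[[[0,0,0.002,0,0,0,8],[0,0,0.004,0,0,0,8],[0,0,0.004,0,0,0,8]]]' >log && ok &&
python3 -m jog '[[[0,0,0.002,0,0,0,8],[0,0,0.004,0,0,0,8],[0,0,0.004,0,0,0,8]]]' >log && ok &&
python3 -m jog '[[[0,0,0.002,0,0,0,8],[0,0,0.004,0,0,0,8],[0,0,0.004,0,0,0,8]]]' >log && ok &&
python3 -m jog '[[[0,0,0.002,0,0,0,8],[0,0,0.004,0,0,0,8],[0,0,0.004,0,0,0,8]]]' >log && ok &&
python3 -m jog '[[[0,0,0.002,0,0,0,8],[0,0,0.004,0,0,0,8],[0,0,0.004,0,0,0,8]]]' >log && ok
```

```text
time_s: 14.32  eef_pos: [0.4982, 0.1968, 0.1006]  ft_force: [-0.4, 0.1, -1.8]  
time_s: 14.7  eef_pos: [0.4982, 0.1968, 0.0996]  ft_force: [0.1, 0.3, -1.8]  
time_s: 15.08  eef_pos: [0.4982, 0.1968, 0.0986]  ft_force: [-0.5, -0.2, -1.9]  
time_s: 15.45  eef_pos: [0.4982, 0.1968, 0.0976]  ft_force: [0.2, 0.3, -1.6]  
time_s: 15.82  eef_pos: [0.4982, 0.1968, 0.0966]  ft_force: [0.3, -0.5, -2.3]  
time_s: 16.2  eef_pos: [0.4982, 0.1968, 0.0956]  ft_force: [0.9, -0.3, -1.6]  
time_s: 16.58  eef_pos: [0.4982, 0.1968, 0.0946]  ft_force: [0.1, -0.2, -2.1]  
time_s: 16.95  eef_pos: [0.4984, 0.1968, 0.0939]  ft_force: [-0.2, 0.4, 2.7]
```

Lid felt at TCP z≈0.094: Fz 2.7 against a carried baseline of −1.9, so about 4.6 N of contact. I want Fz≈10.

```bash
python3 -m jog '[[[0,0,0.001,0,0,0,8],[0,0,0.002,0,0,0,8],[0,0,0.002,0,0,0,8]]]' | grep -E "pos|ft"
```

```text
eef_pos: [0.4984, 0.1969, 0.0934]
ft_force: [-1.2, -0.2, 5.0]
```

Contact is about 6.9 N, and 0.5 mm added about 2.3 N. Another 0.8 mm.

```bash
python3 -m jog '[[[0,0,0.002,0,0,0,8],[0,0,0.0032,0,0,0,8],[0,0,0.0032,0,0,0,8]]]' | grep -E "pos|ft"; python3 -m jog '[[[0,0,0,0,0,0,8]]]' | grep -E "pos|ft"
```

```text
eef_pos: [0.4984, 0.1969, 0.0928]
ft_force: [-2.6, -0.5, 7.6]
eef_pos: [0.4984, 0.1969, 0.0929]
ft_force: [-1.0, -0.3, 7.9]
```

```bash
python3 -m jog '[[[0,0,0.001,0,0,0,8],[0,0,0.0024,0,0,0,8],[0,0,0.0024,0,0,0,8]]]' | grep -E "pos|ft"; python3 -m jog '[[[0,0,0,0,0,0,8],[0,0,0,0,0,0,8],[0,0,0,0,0,0,8],[0,0,0,0,0,0,8]]]' | grep -E "pos|ft";python3 -m jog '[[[0,0,0,0,0,0,8],[0,0,0,0,0,0,8],[0,0,0,0,0,0,8],[0,0,0,0,0,0,8]]]'; python3 -m jog '[[[0,0,0,0,0,0,8],[0,0,0,0,0,0,8]]]'
```

```text
eef_pos: [0.4985, 0.1969, 0.0925]
ft_force: [-2.1, 0.2, 9.8]
eef_pos: [0.4985, 0.1969, 0.0925]
ft_force: [-1.5, 0.0, 10.3]
time_s: 19.2
eef_pos: [0.4985, 0.1969, 0.0925]
ee_rot: [180.0, -0.0, 57.1]
ft_force: [-2.3, -0.1, 10.7]
width: 0.0159
grip_force: 45.0
time_s: 19.45
eef_pos: [0.4984, 0.1969, 0.0925]
ee_rot: [180.0, -0.0, 57.1]
ft_force: [-2.0, -0.9, 10.1]
width: 0.016
grip_force: 45.0
```

About 12 N was held for 1.25 s. Now lifting straight out.

```bash
python3 -m jog '[[[0,0,-0.008,0,0,0,8],[0,0,-0.02,0,0,0,8],[0,0,-0.04,0,0,0,8],[0,0,-0.06,0,0,0,8],[0,0,-0.08,0,0,0,8],[0,0,-0.10,0,0,0,8],[0,0,-0.12,0,0,0,8],[0,0,-0.14,0,0,0,8]]]'
python3 -m jog '[[[0,0,-0.02,0,0,0,8],[0,0,-0.05,0,0,0,8],[0,0,-0.1,0,0,0,8],[0,0,-0.17,0,0,0,8],[0,0,-0.24,0,0,0,8],[0,0,-0.29,0,0,0,8],[0,0,-0.3,0,0,0,8],[0,0,-0.3,0,0,0,8]]]'
python3 - <<'E'
from h import *; from workcell import cams
b=snap('w5'); S=cam(cams.camera_params("side"))
im,_=cams.capture("side");im=im[:,:,::-1].copy();cv2.imwrite("pics/side5.png",im)
np.set_printoptions(linewidth=200)
print(np.c_[np.arange(264,290),im[264:290,282:304,1]])
g=b[...,1];print(np.c_[np.arange(244,270,2),g[244:270:2,306:334]])
E
```

```text
time_s: 20.45
eef_pos: [0.4982, 0.1968, 0.1271]
ee_rot: [180.0, -0.0, 57.1]
ft_force: [0.8, 0.5, -1.7]
width: 0.0161
grip_force: 45.0
time_s: 21.45
eef_pos: [0.4981, 0.1967, 0.2018]
ee_rot: [-180.0, 0.0, 57.1]
ft_force: [-0.6, -0.6, -1.1]
width: 0.0157
grip_force: 45.0
21.45 [0.4981 0.1967 0.2018] [-180.     0.    57.1] [-0.61 -0.6  -1.07]
[[264 172 167 174 178 158 109 121 126 123 106  99 128 142  94  80  62  44  16  14   0   2   0]
 [265 173 172 180 177 156 103 116 127 118 111 110 156 186 181 171 150 138 105  90  62  54   0]
 [266 167 173 171 176 156 107 110 120 118 104 105 154 175 171 172 172 177 182 176 155 128  67]
 [267 168 174 172 176 161 121 111 125 121 108 110 152 172 165 166 166 169 170 177 158 124 130]
 [268 170 174 169 176 156 114 112 127 119 109 110 155 177 167 168 164 168 165 169 161 130 126]
 [269 170 168 169 170 158 119 113 119 120 108 110 152 174 171 168 169 169 171 180 178 155 118]
 [270 170 166 166 171 158 113 111 122 127 106 108 149 173 173 170 169 168 170 175 157 113 119]
 [271 170 167 165 172 156 109 117 127 121 109  97 141 171 172 174 172 176 171 177 156 115 117
[... 2560 characters left out ...]
192 195 196 194 186 161 134 119 112 107  99  94  89  79  71  63  69 111 167 196 200 201 202 203 202 201]
 [260 193 193 195 195 195 193 183 158 130 117 113 103 100  93  86  80  71  64  67 102 157 190 200 202 202 201 200 197]
 [262 194 195 194 193 195 194 182 154 130 119 111 106 100  95  88  80  72  64  66  93 148 189 201 202 200 195 196 196]
 [264 195 194 195 196 195 197 184 153 126 116 114 105 100  96  85  81  72  63  63  91 147 188 198 197 198 196 198 199]
 [266 167 163 161 161 165 165 151 124 104  96  93  88  81  79  74  66  62  56  54  74 119 152 163 163 162 165 165 174]
 [268  68  44  43  43  42  42  41  39  35  34  39  40  37  36  34  32  34  30  32  37  39  43  43  45  45  42  50  80]]
```

```bash
python3 -m jog '[[[-0.05,0.05,0,0,0,0,8],[-0.15,0.14,0,0,0,0,8],[-0.27,0.25,0,0,0,0,8],[-0.39,0.36,0,0,0,0,8],[-0.48,0.44,0,0,0,0,8],[-0.53,0.49,0,0,0,0,8],[-0.552,0.5046,0,0,0,0,8],[-0.552,0.5046,0,0,0,0,8]]]' | grep -E "pos|ft"
python3 -m jog '[[[-0.05,0.05,0,0,0,0,8],[-0.15,0.14,0,0,0,0,8],[-0.27,0.25,0,0,0,0,8],[-0.39,0.36,0,0,0,0,8],[-0.48,0.44,0,0,0,0,8],[-0.53,0.49,0,0,0,0,8],[-0.552,0.5046,0,0,0,0,8],[-0.552,0.5046,0,0,0,0,8]]]'  | grep -E "pos|ft"
python3 -m jog '[[[0,0,0.04,0,0,0,8],[0,0,0.10,0,0,0,8],[0,0,0.16,0,0,0,8],[0,0,0.22,0,0,0,8],[0,0,0.27,0,0,0,8],[0,0,0.3,0,0,0,8],[0,0,0.3,0,0,0,8],[0,0,0.3,0,0,0,8]]]'
python3 - <<'E'
from h import *; from workcell import cams
b=snap('w6')
im,_=cams.capture("side");im=im[:,:,::-1].copy();cv2.imwrite("pics/side6.png",im)
f=lambda i,x,y,w,h:cv2.resize(i[y:y+h,x:x+w],(400,600),interpolation=cv2.INTER_CUBIC)
cv2.imwrite("pics/c6.png",np.hstack([f(b,270,195,100,150),f(im,320,140,60,90)]))
E
```

```text
eef_pos: [0.529, 0.0125, 0.2016]
ft_force: [0.0, 0.0, -1.4]
eef_pos: [0.56, -0.1716, 0.2016]
ft_force: [0.4, -0.2, -2.4]
time_s: 24.55
eef_pos: [0.5606, -0.1721, 0.1272]
ee_rot: [180.0, -0.0, 57.1]
ft_force: [-0.2, -0.0, -1.6]
width: 0.0155
grip_force: 45.0
24.55 [ 0.5606 -0.1721  0.1272] [ 1.7996e+02 -1.0000e-02  5.7100e+01] [-0.17 -0.02 -1.63]
```

View pics/c6.png

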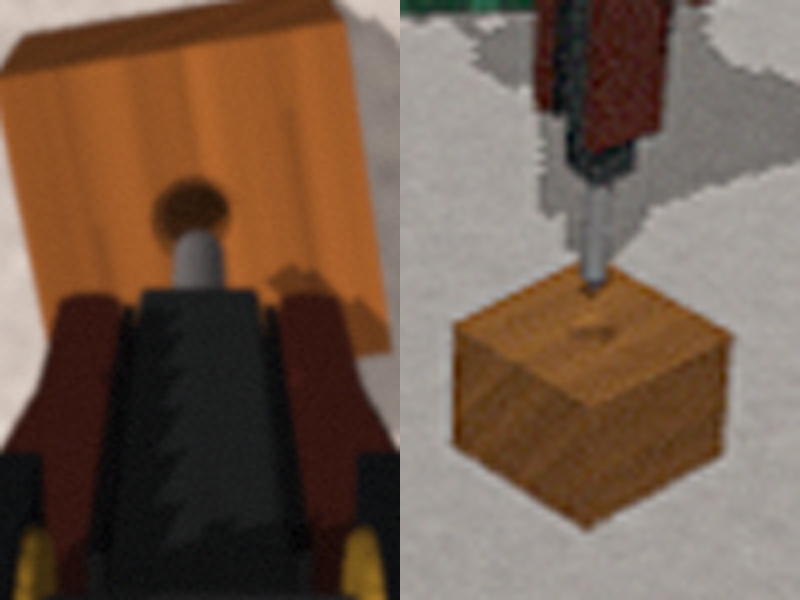

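The left crop (wrist) shows the rest hole at (318,248) and the shank about 1.7 px right of it. The side view is aligned. I'll shift −0.8 mm along tool y and lower.

```bash
python3 -m jog '[[[0,-0.0032,0.01,0,0,0,8],[0,-0.0032,0.03,0,0,0,8],[0,-0.0032,0.045,0,0,0,8],[0,-0.0032,0.055,0,0,0,8],[0,-0.0032,0.065,0,0,0,8],[0,-0.0032,0.075,0,0,0,8],[0,-0.0032,0.085,0,0,0,8],[0,-0.0032,0.085,0,0,0,8]]]' | grep -E "pos|ft"
python3 -m jog '[[[0,0,0.01,0,0,0,8],[0,0,0.02,0,0,0,8],[0,0,0.03,0,0,0,8],[0,0,0.04,0,0,0,8],[0,0,0.05,0,0,0,8],[0,0,0.06,0,0,0,8],[0,0,0.06,0,0,0,8]]]'| grep -E "pos|ft"
```

```text
eef_pos: [0.5594, -0.1715, 0.1053]
ft_force: [-0.0, 0.3, -1.3]
eef_pos: [0.5594, -0.1715, 0.0903]
ft_force: [-1.6, 0.1, -1.6]
```

```bash
python3 -m jog '[[[0,0,0.01,0,0,0,8],[0,0,0.02,0,0,0,8],[0,0,0.03,0,0,0,8],[0,0,0.04,0,0,0,8],[0,0,0.05,0,0,0,8],[0,0,0.054,0,0,0,8],[0,0,0.054,0,0,0,8]]]'| grep -E "time|pos|ft"
```

```text
time_s: 27.4
eef_pos: [0.5595, -0.1715, 0.077]
ft_force: [0.6, -0.5, -1.2]
```

```bash
ok(){ awk '/time|eef|ft_force/{printf "%s  ",$0} /ft_force/{gsub(/[\[\],]/,"");f=$4} END{print "";exit !(f<1)}' log; }
python3 -m jog '[[[0,0,0.004,0,0,0,8],[0,0,0.008,0,0,0,8],[0,0,0.008,0,0,0,8]]]' >log; ok &&
python3 -m jog '[[[0,0,0.002,0,0,0,8],[0,0,0.004,0,0,0,8],[0,0,0.004,0,0,0,8]]]' >log && ok &&
python3 -m jog '[[[0,0,0.002,0,0,0,8],[0,0,0.002,0,0,0,8]]]' >log && ok &&
python3 -m jog '[[[0,0,0.002,0,0,0,8],[0,0,0.002,0,0,0,8]]]' >log && ok &&
python3 -m jog '[[[0,0,0.002,0,0,0,8],[0,0,0.002,0,0,0,8]]]' >log && ok &&
python3 -m jog '[[[0,0,0.002,0,0,0,8],[0,0,0.002,0,0,0,8]]]' >log && ok &&
python3 -m jog '[[[0,0,0.002,0,0,0,8],[0,0,0.002,0,0,0,8]]]' >log && ok &&
python3 -m jog '[[[0,0,0.002,0,0,0,8],[0,0,0.002,0,0,0,8]]]' >log && ok
```

```text
time_s: 27.78  eef_pos: [0.5595, -0.1715, 0.075]  ft_force: [-1.0, -0.3, -2.0]  
time_s: 28.15  eef_pos: [0.5595, -0.1715, 0.074]  ft_force: [-0.1, 0.5, -1.9]  
time_s: 28.4  eef_pos: [0.5595, -0.1715, 0.0735]  ft_force: [0.4, -0.8, -2.2]  
time_s: 28.65  eef_pos: [0.5595, -0.1715, 0.073]  ft_force: [-0.2, -0.2, -0.8]  
time_s: 28.9  eef_pos: [0.5596, -0.1715, 0.0727]  ft_force: [-0.8, 0.5, 0.3]  
time_s: 29.15  eef_pos: [0.5596, -0.1715, 0.0726]  ft_force: [-1.4, 0.6, 7.0]
```

The shoulder is seated at TCP z 0.0726, the pick height. I'll release gently.

```bash
python3 -m jog '[[[0,0,0,0,0,0,8],[0,0,0,0,0,0,8]]]' 5 | grep -E "ft|grip"; python3 -m jog '[[[0,0,0,0,0,0,18],[0,0,0,0,0,0,22],[0,0,0,0,0,0,40],[0,0,0,0,0,0,70],[0,0,0,0,0,0,80],[0,0,0,0,0,0,80],[0,0,0,0,0,0,80]]]'
python3 -m jog '[[[0,0,-0.04,0,0,0,80],[0,0,-0.1,0,0,0,80],[0,0,-0.2,0,0,0,80],[0,0,-0.32,0,0,0,80],[0,0,-0.44,0,0,0,80],[0,0,-0.56,0,0,0,80],[0,0,-0.6,0,0,0,80],[0,0,-0.6,0,0,0,80]]]'
python3 - <<'E'
from h import *; from workcell import cams
b=snap('w7')
im,_=cams.capture("side");im=im[:,:,::-1].copy();cv2.imwrite("pics/side7.png",im)
f=lambda i,x,y,w,h:cv2.resize(i[y:y+h,x:x+w],(400,400),interpolation=cv2.INTER_CUBIC)
cv2.imwrite("pics/c7.png",np.hstack([f(b,260,150,120,120),f(im,305,140,90,90)]))
E
```

```text
ft_force: [-1.5, 0.4, 6.0]
grip_force: 5.0
time_s: 30.28
eef_pos: [0.5595, -0.1715, 0.072]
ee_rot: [180.0, -0.0, 57.1]
ft_force: [-0.0, 0.1, -0.5]
width: 0.0686
grip_force: 0.0
time_s: 31.28
eef_pos: [0.5598, -0.1716, 0.2228]
ee_rot: [179.9, -0.0, 57.1]
ft_force: [-1.0, 0.8, 0.0]
width: 0.0802
grip_force: 0.0
31.275 [ 0.5598 -0.1716  0.2228] [ 1.7991e+02 -3.0000e-02  5.7100e+01] [-0.99  0.81  0.  ]
```

View pics/c7.png

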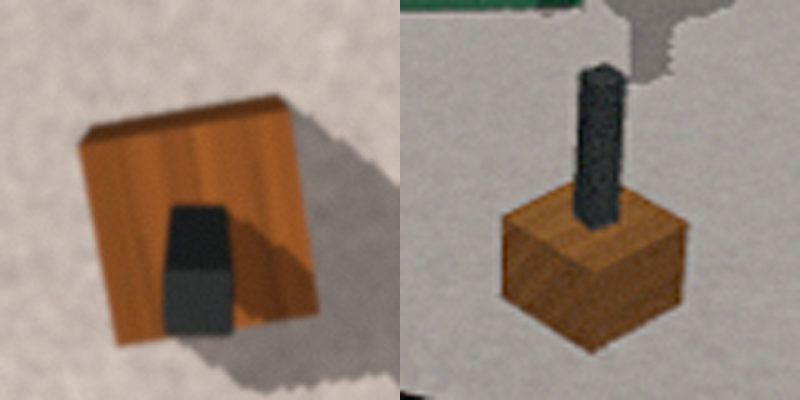

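The punch stands upright and fully home in its rest (wrist crop at about (319,231), side crop at (440,170)), and the gripper is clear of it. Handing in.

```bash
python3 -c "
from workcell import robot
print(robot.hand_in())"
```

```text
the job is handed in; nothing more can be done
None
```

I pressed the punch on the lid through the grey jig's bush at about 12 N for 1.25 s, lifted it straight out, set it back upright and home in its rest, and handed the job in at about 31 s; no verdict was returned.

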